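# Pin the beam-block swing arm into its hinge and swing it against the stop

## Robot

A 7-joint arm with a two-finger parallel gripper is mounted at the origin on a cart in front of the work surface, level with it; the furniture and walls round the work are solid. World frame = base frame: x ahead of the robot, y to its left, z up, the work surface at z = 0. Lengths are in m, angles in rad, forces in N, time in s.
With the tool pointing down it reaches from about 0.425 to 0.8 m from the base axis. Payload 8.3 kg.
Tool frame: the origin (TCP) lies where the fingers leave the gripper's body, on its centre line; the fingertips stand 73 mm ahead of it and the grasp point (between the pads) lies 54 mm ahead of it; z points along the fingers, y is the line along which they close (so a half turn about z gives the same grasp; the last joint's range is limited). The gripper opens to 85 mm and grips with 20 to 120 N. Pads are 22 mm wide; open, the fingers measure 114 mm over their backs; the gripper's body (76 mm by 85 mm) begins 54 mm behind the grasp point. The pads swing forward as they close: fully open they stand 13 mm farther back than shut.
Start: joints at [-1.284, 0.383, 0.016, 1.37, -0.006, 1.388, -0.046], TCP at [0.214, 0.587, 0.304] pointing down, gripper open.
Joint ranges: [-2.95, 2.95], [-0.25, 2.06], [-1.52, 1.56], [0.18, 2.33], [-1.44, 4.58], [0.02, 2.06], [-3.01, 3.01]. Speed limits (rad/s): [2.39, 2.39, 3.01, 3.01, 3.14, 3.14, 3.14].

## Interface

Orientations are given as a 3x3 rotation matrix whose columns are the frame's x, y, z axes.
In Python, from plant import read_state, read_camera, job_done gives the robot as it stands.
- The arm moves only by the shell command python3 -m pendant 'ROWS' [OPENING] [FORCE]. ROWS is JSON, a list that holds one entry, the list of rows, each a list of 4 numbers: the shift along the tool's x, y, z in m, then the turn about the tool's z in degrees. A call has 1 to 5 rows; each row shifts and turns the commanded pose from where the row before left it, along the tool's axes as they then stand; what a row does not reach is not made up. A row lasts 1/8 s, in which the tool goes at most 62.5 mm and 10.7 degrees, less where a joint would pass 70% of its speed; a pose out of reach is approached as far as the arm can. A call with a gripper value outside its range is refused whole. OPENING is the finger opening in m, from 0 to 0.0854, set as the call begins (- or left out, the last holds). The fingers move at their own pace and stop on an object; FORCE is the grip in N (left out, the last holds). Time passes only in rows, so rows that do not move let the fingers close. It gives the time, the measured TCP pose, the force, the opening and the grip force at its end, in the units of the state.
- read_state(): the state, without advancing time (a new reading comes with each control period).
- read_camera(name): name is "side" or "top" or "wrist"; returns a dict with "frame" (384x512x3 uint8, red, green, blue), "fx", "fy", "cx", "cy" (pixels), "R" (3x3) and "t" (3): a world point X has camera coordinates R X + t; the wrist camera has in their place "tool_from_camera" (4x4, takes a point from camera to tool coordinates, whose origin is the TCP and whose axes are the flange's). Camera axes: x right, y down, z forward; pixel columns grow to the right and rows downward; lengths in m; the calibration is good to about 2 mm. A picture is of the moment at which its call begins: read the wrist's pose just before it. There is no depth.
- job_done(): hands the job in; it is judged then, once.
The state is a dict: "clock": time; "joint_pos": joint angles; "qvel": joint speeds; "joint_efforts": joint torques, N m; "eef_pos": TCP position; "eef_rot": TCP orientation; "wrist_force": force on the tool from outside, world axes, zero at the start; "ft_torque": the same for the moment, N m; "grip_width": finger opening in m; "finger_force": force on a finger pad.
Only numpy, scipy, OpenCV 4.12 (cv2) and the standard library are available. Lean on these libraries where they do the work, as an engineer would, in place of code of your own. Each camera call takes 0.05 s, during which the arm holds its last target. There are 200 camera calls.

## Task

The swing arm with the black beam trap has come off its hinge. Slide the arm's eye gently home into the blue fork until it bottoms so that the holes line up, thread the red-headed pin down through the upper knuckle, the eye and the lower knuckle until its collar sits on the fork, then swing the arm on its pin until it rests against the rubber stop post. The fork has been re-set in its slots and is not quite where the board's marking says, so find it by feel and never force the arm, the pin or the stop; leave the other things on the bench where they are.

Things in the scene. Friction and masses are not known exactly. Their poses are not given: they have to be found in the camera images.
- board: Bare aluminium board, 220 x 150 x 10 mm with a grid of small holes, fixed to the bench; origin at the centre of its underside, own x along the long side (roughly to the robot's left), z up. The hinge unit (a blue fork, whose mouth faces the board's +x, and a black stop post) is screwed on it. All heights in these notes are above the bench.
- hinge_unit: Marking of the hinge unit on the board's top (10 mm high), at board x = -70, y = 27, axes as the board's. The fork's hole axis has exactly this y, but lies anywhere up to 10 mm before or behind the marking along x: the fork is clamped tight in slots along x, set differently each time, not measured. It does not give way. Its feet and screws, up to 23 mm high, reach 40 mm to either side in y.
- fork_mark (a point): Point 42 mm above the hinge unit's marking: the height of the fork's top. Upper knuckle 42 to 52 mm high, 38 mm wide, 14 mm before and 20 mm behind its hole; gap for the eye 24 to 42 mm high; lower knuckle 10 to 24 mm high. Both holes vertical, in line, 11.4 mm wide, ending on the board. Behind the gap a 90 degree V of two walls stops the eye with its hole within 0.5 mm of theirs.
- stop (a point): Axis of the stop post, 33 mm high, at x = 29.6, y = -46.6 from the hinge unit's marking: rubber upright 13 mm in diameter up to 44 mm, steel tip to 48 mm, flat foot ring 21 mm wide, 4 mm thick. Turning the pinned arm clockwise seen from above, by 0.6 to 0.8 rad from lying along the board's x, brings the -y side of its bar against the post.
- swing_arm: Loose aluminium bar, 22 mm wide, 26 to 40 mm high, with an eye (28 mm round, vertical through hole 11.4 mm) at one end and a black finned beam trap at the other; 0.2 to 0.45 kg. Origin: under the trap's centre, 10 mm high (underside of its feet); own x from eye to trap, z up; the eye's hole is at x = -110. It starts with the eye 28 to 42 mm before the marking, up to 15 mm beside it.
- trap_top (a point): Point on the arm: top centre of the beam trap (40 x 40 mm), 74 mm high, over the arm's origin. Grip or push the bare bar from the arm's x = -65 to -25 (22 mm wide). White feet slide on the board, friction about 0.6: a round one of 12 mm at x = -74, a block 44 mm wide from x = -17 to 17.
- pin: Hinge pin, upright, 45 g: steel shank 10 mm thick and 40 mm long, its lowest 2 mm tapered to 9 mm; then a collar 21 mm wide, 4 mm thick; then a red knurled grip 16 mm wide, 26 mm high. Origin: centre of the lower tip, z up. It starts parked in the pin stand, tip 2 mm high. Fully home its collar lies on the fork and its tip is 12 mm high.
- pin_stand: Fixed round pedestal on the bench in which the pin is parked: steel foot 42 mm wide, 7 mm high, black body 25 mm in diameter up to 42 mm high, open vertical bore 12 mm wide. Origin at the centre of its underside.
- hex_driver_2: Bystander: a loose yellow-handled screwdriver, 28 x 159 x 28 mm, lying on the bench; leave alone. Origin at the centre of its underside.
- lens_tube: Bystander: a loose black lens tube, 31 mm in diameter and 33 mm high, standing on the bench; leave alone. Origin at the centre of its underside.
- cap_screw_1: Bystander: a loose steel cap screw, 13 mm in diameter and 26 mm high, standing on its head on the bench; leave alone. Origin at the centre of its underside.

How it is judged:
On the way, in this order (a step that is already met when the one before it is completed fails the run):
1. the arm's eye is home in the fork (hole within 13 mm of the marking, in x and in y) (x of hinge_unit in the frame of swing_arm between -0.123 and -0.097 m and y of hinge_unit in the frame of swing_arm between -0.013 and 0.013 m), for 0.2 s.
2. the pin is threaded through both knuckles and the eye, down to its collar (z of pin in the frame of board between 0.0085 and 0.0145 m and x of pin in the frame of swing_arm between -0.113 and -0.107 m and y of pin in the frame of swing_arm between -0.003 and 0.003 m and horizontal distance between pin and hinge_unit below 0.013 m and angle between pin's own z axis and vertical below 0.12 rad and angle between swing_arm's own z axis and vertical below 0.06 rad), for 0.2 s.
3. the pinned arm has been swung against the stop post (all of step 2 and y of stop in the frame of swing_arm between -0.02 and -0.014 m and x of stop in the frame of swing_arm below -0.04 m), for 0.2 s.
At the end, for the whole second after the job is handed in: Pin upright (0.12 rad), collar down on the fork (tip 8.5 to 14.5 mm above the bench), within 13 mm of the marking and through the arm's eye (axes within 3 mm in x and in y); arm level (0.06 rad), against the stop post (gap under 2.5 mm), all at rest (all of step 3 and linear speed of swing_arm below 0.01 m/s and linear speed of pin below 0.02 m/s); the robot touches nothing.
It fails at once if the arm is pressed against the fork or the stop with more than 18 N (contact force between swing_arm and hinge_unit above 18 N).
It fails at once if the pin is pressed against the fork with more than 40 N (contact force between pin and hinge_unit above 40 N).
It fails at once if the pin is pressed against the arm with more than 40 N (contact force between pin and swing_arm above 40 N).
It fails at once if a bystander is moved by more than 3 cm (distance of any of hex_driver_2, lens_tube, cap_screw_1 from where it was at the start of the episode above 0.03 m).
It also fails if it takes over 67 s, if anything falls off the work surface, if the arm or the gripper's body presses on something with over 40 N, if the wrist force passes 120 N, or if a joint passes its speed limit or range.

## Working session

There is one attempt and no reset: what is moved stays moved. The work goes in short steps, Python scripts to look and compute and a shell command to move; the robot and the scene stay as the last step left them, time stands still between calls to the robot, and variables do not carry over. Pictures are saved under pics/ and viewed, at most 10 in all, crops included, and the job is handed in when it is done.

```bash
ls; mkdir -p pics; python3 - <<'E'
from plant import read_state, read_camera
import cv2,numpy as np
s=read_state(); print({k:np.round(v,4).tolist() for k,v in s.items()})
for n in ("side","top","wrist"):
    c=read_camera(n); cv2.imwrite(f"pics/{n}0.png",c["frame"][:,:,::-1])
    print(n,c["fx"],c["fy"],c["cx"],c["cy"]); print({k:np.round(c[k],3).tolist() for k in c if k in("R","t","tool_from_camera")})
a=[cv2.imread(f"pics/{n}0.png") for n in("side","top")]
E
```

```text
pics
{'clock': 0.0, 'joint_pos': [-1.2839, 0.3843, 0.0164, 1.3712, -0.0063, 1.3882, -0.0465], 'qvel': [-0.0009, -0.0016, 0.0011, -0.0011, -0.001, -0.0015, -0.001], 'joint_efforts': [-0.0, -62.7592, 0.8444, -37.1826, 0.0166, 0.0142, 0.0], 'eef_pos': [0.214, 0.5868, 0.3029], 'eef_rot': [[-0.9395, 0.3427, -0.0006], [0.3427, 0.9395, -0.0019], [-0.0001, -0.002, -1.0]], 'wrist_force': [0.255, 0.0657, 0.5458], 'ft_torque': [0.0059, -0.0209, -0.0443], 'finger_force': 0.0, 'grip_width': 0.0858}
side 417.80864980212607 417.80864980212607 259.5747520403525 187.6546694742849
{'R': [[0.779, -0.626, -0.023], [-0.313, -0.358, -0.88], [0.543, 0.693, -0.475]], 't': [-0.571, 0.15, 0.734]}
top 456.00102077454045 456.00102077454045 258.48844269709156 188.9822918918429
{'R': [[-0.022, -0.999, -0.024], [-0.994, 0.025, -0.11], [0.111, 0.021, -0.994]], 't': [-0.193, 0.56, 1.048]}
wrist 298.36754458414885 298.36754458414885 254.2140775024267 191.34229536791887
{'tool_from_camera': [[0.0, -0.951, -0.309, 0.078], [1.0, 0.0, 0.0, -0.001], [0.0, -0.309, 0.951, -0.07], [0.0, 0.0, 0.0, 1.0]]}
```

View pics/top0.png

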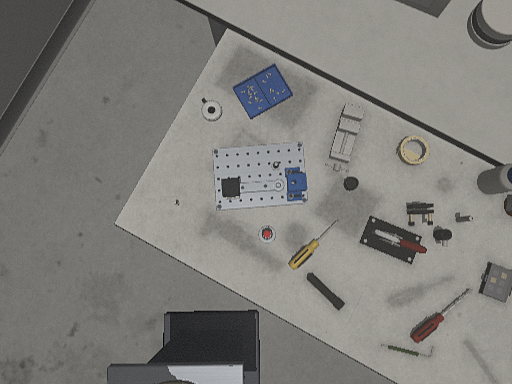

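View pics/side0.png

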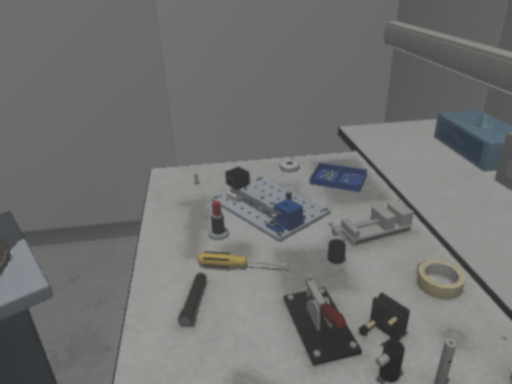

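The top view shows the board at about (215–305, 143–210), fork at (296,184), trap at (231,187), stop at (277,165), pin at (267,234) and a screwdriver at (300,255). The side view shows the same with the pin at (217,210).

```bash
cat > h.py <<'E'
import numpy as np,cv2
from plant import read_state, read_camera
class View:
    def __init__(s,name,save=None):
        st=read_state(); c=read_camera(name); s.c=c; s.im=c["frame"][:,:,::-1].copy()
        s.K=np.array([[c["fx"],0,c["cx"]],[0,c["fy"],c["cy"]],[0,0,1]])
        if name=="wrist":
            T=np.eye(4);T[:3,:3]=st["eef_rot"];T[:3,3]=st["eef_pos"]
            M=np.linalg.inv(T@np.array(c["tool_from_camera"])); s.R,s.t=M[:3,:3],M[:3,3]
        else: s.R,s.t=np.array(c["R"]),np.array(c["t"])
        s.o=-s.R.T@s.t
        if save: cv2.imwrite("pics/"+save,s.im); np.savez("pics/"+save[:-4],im=s.im,K=s.K,R=s.R,t=s.t)
    def ray(s,p):
        d=s.R.T@np.linalg.solve(s.K,[p[0],p[1],1.]); return d/np.linalg.norm(d)
    def at(s,p,z):
        d=s.ray(p); return s.o+d*(z-s.o[2])/d[2]
    def px(s,X):
        q=s.K@(s.R@np.asarray(X,float)+s.t); return q[:2]/q[2]
class Saved(View):
    def __init__(s,f):
        d=np.load(f); s.im,s.K,s.R,s.t=d["im"],d["K"],d["R"],d["t"]; s.o=-s.R.T@s.t
def tri(views,pts):
    A=np.zeros((3,3));b=np.zeros(3)
    for v,p in zip(views,pts):
        d=v.ray(p);P=np.eye(3)-np.outer(d,d);A+=P;b+=P@v.o
    X=np.linalg.solve(A,b); return X,[np.round(v.px(X)-p,1) for v,p in zip(views,pts)]
def red(im,minS=120):
    h=cv2.cvtColor(im,cv2.COLOR_BGR2HSV)
    return ((((h[...,0]<8)|(h[...,0]>172))&(h[...,1]>minS)&(h[...,2]>50))*255).astype(np.uint8)
def blobs(m,mn=10):
    n,l,s,c=cv2.connectedComponentsWithStats(m)
    return [(np.round(c[i],1).tolist(),s[i].tolist()) for i in range(1,n) if s[i][4]>=mn]
E
python3 - <<'E'
from h import *
t=View("top");s=View("side")
for n,p,z in [("b1",(215,151),.01),("b2",(303,143),.01),("b3",(307,204),.01),("b4",(217,210),.01),("trap",(231,187),.074),("fork",(296,184),.052),("stop",(277,165),.048),("pin",(267,234),.07),("drv",(300,255),.015)]:
    print(n,np.round(t.at(p,z),3))
print(blobs(red(t.im)),blobs(red(s.im)))
print(np.round(tri([t,s],[(267,234),(216,205)]),3) if 0 else tri([t,s],[(267,234),(216,204)]))
print(tri([t,s],[(231,187),(238,172)]))
E
```

```text
b1 [ 0.652 -0.102  0.01 ]
b2 [ 0.666 -0.316  0.01 ]
b3 [ 0.518 -0.32   0.01 ]
b4 [ 0.509 -0.105  0.01 ]
trap [ 0.556 -0.145  0.074]
fork [ 0.562 -0.293  0.052]
stop [ 0.608 -0.251  0.048]
pin [ 0.448 -0.224  0.07 ]
drv [ 0.398 -0.3    0.015]
[([266.4, 233.6], [264, 230, 6, 8, 35]), ([422.6, 250.4], [419, 248, 7, 5, 20]), ([428.1, 329.9], [414, 316, 30, 26, 106])] [([215.8, 203.2], [214, 202, 5, 4, 15])]
(array([ 0.44871831, -0.22377914,  0.06629793]), [array([ 0.1, -0.2]), array([-0.3,  0. ])])
(array([ 0.55743797, -0.14484534,  0.06909451]), [array([ 0.3, -0.4]), array([-0.5,  0.1])])
```

```bash
cat >> h.py <<'E'
def plan(wps,n,turn=0):
    "world waypoints from here -> tool-axis rows (turn in deg per whole path)"
    s=read_state();R=np.array(s["eef_rot"]);p=np.array(s["eef_pos"]);out=[];N=sum(n)
    for w,k in zip(wps,n):
        for i in range(k):
            d=(np.array(w)-p)/k; a=np.radians(turn/N)
            out.append(np.round(np.r_[R.T@d,turn/N],4).tolist())
            R=R@np.array([[np.cos(a),-np.sin(a),0],[np.sin(a),np.cos(a),0],[0,0,1]])
        p=np.array(w)
    print(*out,sep="\n")
E
python3 - <<'E'
from h import *
plan([(.47,.2,.3),(.56,-.21,.2)],[8,8],70)
E
```

```text
[-0.0466, -0.0345, 0.0005, 4.375]
[-0.0491, -0.0308, 0.0005, 4.375]
[-0.0513, -0.027, 0.0005, 4.375]
[-0.0532, -0.023, 0.0005, 4.375]
[-0.0548, -0.0189, 0.0005, 4.375]
[-0.0561, -0.0146, 0.0005, 4.375]
[-0.0571, -0.0103, 0.0005, 4.375]
[-0.0577, -0.0059, 0.0005, 4.375]
[-0.0484, -0.0201, 0.0125, 4.375]
[-0.0498, -0.0164, 0.0125, 4.375]
[-0.0509, -0.0125, 0.0125, 4.375]
[-0.0517, -0.0086, 0.0125, 4.375]
[-0.0523, -0.0046, 0.0125, 4.375]
[-0.0525, -0.0006, 0.0125, 4.375]
[-0.0524, 0.0034, 0.0125, 4.375]
[-0.0519, 0.0073, 0.0125, 4.375]
```

```bash
python3 -m pendant '[[[-0.047,-0.034,0,4.4],[-0.049,-0.031,0,4.4],[-0.051,-0.027,0,4.4],[-0.053,-0.023,0,4.4],[-0.055,-0.019,0,4.4]]]'
python3 -m pendant '[[[-0.056,-0.015,0,4.4],[-0.057,-0.010,0,4.4],[-0.058,-0.006,0,4.4],[-0.048,-0.020,0.0125,4.4],[-0.050,-0.016,0.0125,4.4]]]'
python3 -m pendant '[[[-0.051,-0.012,0.0125,4.4],[-0.052,-0.009,0.0125,4.4],[-0.052,-0.005,0.0125,4.4],[-0.052,0,0.0125,4.4],[-0.052,0.003,0.0125,4.4]]]'
python3 - <<'E'
from h import *
plan([(.56,-.21,.2)],[2],4)
s=read_state(); print(s["eef_pos"],np.degrees(np.arctan2(s["eef_rot"][1][0],s["eef_rot"][0][0])))
E
```

```text
clock: 0.88
eef_pos: [0.3745, 0.3437, 0.304]
eef_rot: [[-0.741, 0.671, 0.0], [0.671, 0.741, 0.0], [0.0, 0.0, -1.0]]
wrist_force: [0.8, 1.5, -0.3]
grip_width: 0.0853
finger_force: 0.0
clock: 1.5
eef_pos: [0.492, 0.0961, 0.2787]
eef_rot: [[-0.435, 0.9, 0.0], [0.9, 0.435, 0.0], [-0.0, 0.001, -1.0]]
wrist_force: [0.4, 0.0, -0.1]
grip_width: 0.0854
finger_force: 0.0
clock: 2.12
eef_pos: [0.5469, -0.1592, 0.2161]
eef_rot: [[-0.067, 0.998, 0.0], [0.998, 0.067, 0.0], [0.0, 0.001, -1.0]]
wrist_force: [-0.3, 0.6, 0.2]
grip_width: 0.0855
finger_force: 0.0
[-0.0258, 0.0048, 0.0081, 2.0]
[-0.0256, 0.0057, 0.0081, 2.0]
[ 0.54689053 -0.15922229  0.21610695] 93.86093354517067
```

```bash
python3 -m pendant '[[[-0.025,0,0.015,2],[-0.025,0,0.015,2],[0,0,0,0],[0,0,0,0]]]'
python3 - <<'E'
from h import *
v=View("wrist","w1.png")
E
```

```text
clock: 2.62
eef_pos: [0.5494, -0.2071, 0.1866]
eef_rot: [[-0.0, 1.0, 0.0], [1.0, 0.0, 0.0], [0.0, 0.0, -1.0]]
wrist_force: [0.2, -0.6, 0.0]
grip_width: 0.0851
finger_force: 0.0
```

View pics/w1.png

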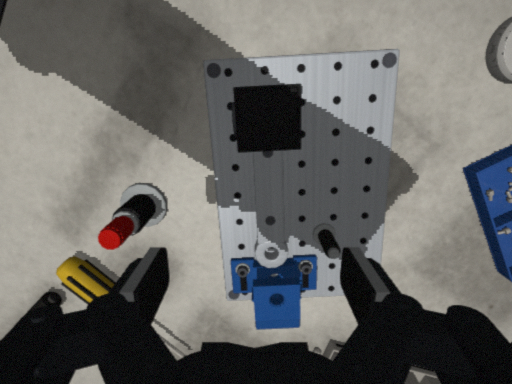

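The wrist view shows the trap top at about (267,118), eye (270,255), fork (277,300), stop (328,240) and pin head (113,232). The fingers hide the near board edge, so I'll take a second view from further over.

```bash
python3 -m pendant '[[[-0.05,0,-0.01,0],[-0.035,0,-0.01,0],[0,0,0,0],[0,0,0,0]]]'
python3 - <<'E'
from h import *
v=View("wrist","w2.png")
g=v.im[60:330,80:420]; cv2.imwrite("pics/w2c.png",cv2.resize(np.clip(g*1.8,0,255).astype(np.uint8),None,fx=2.2,fy=2.2,interpolation=cv2.INTER_CUBIC))
print(blobs(red(v.im)),blobs(red(Saved("pics/w1.npz").im)))
E
```

```text
clock: 3.18
eef_pos: [0.5497, -0.2913, 0.2065]
eef_rot: [[-0.001, 1.0, 0.001], [1.0, 0.001, 0.001], [0.001, 0.001, -1.0]]
wrist_force: [0.2, 0.2, 0.4]
grip_width: 0.0851
finger_force: 0.0
[([109.7, 110.3], [92, 98, 38, 26, 746])] [([115.6, 232.4], [98, 216, 36, 34, 786])]
```

View pics/w2c.png

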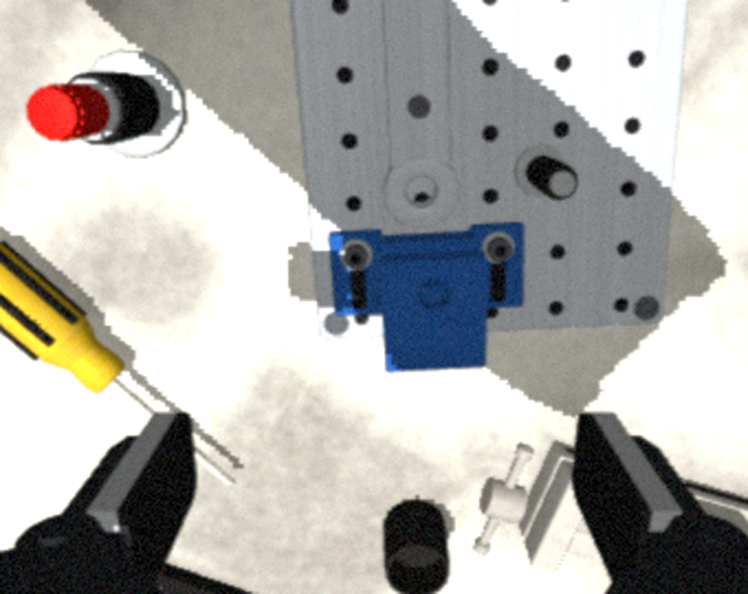

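The crop shows the fork's hole at (432,293), the eye at (421,190), stop tip at (562,182), board near corners at (320,336) and (672,323), and pin head top at (52,112). In full pixels that is 80+x/2.2, 60+y/2.2.

```bash
python3 - <<'E'
from h import *
a=Saved("pics/w1.npz");b=Saved("pics/w2.npz")
f=lambda x,y:(80+x/2.2,60+y/2.2)
c=[a.at((205,65),.01),a.at((398,50),.01),b.at(f(672,323),.01),b.at(f(320,336),.01)]
for q in c: print(np.round(q,4))
print("sides",[round(float(np.linalg.norm(c[i]-c[i-1])),4) for i in range(4)])
# board x axis
ex=(c[0]+c[1]-c[2]-c[3])[:2];ex/=np.linalg.norm(ex);e2=(c[0]-c[1]+c[3]-c[2])[:2];e2/=np.linalg.norm(e2)
th=[np.degrees(np.arctan2(ex[1],ex[0])),np.degrees(np.arctan2(e2[1],e2[0]))-90+360]
print("yaw",th)
cen=np.mean(c,0)[:2];t=np.radians(th[0]);B=np.array([[np.cos(t),-np.sin(t)],[np.sin(t),np.cos(t)]])
mark=cen+B@[-.07,.027];print("centre",cen,"mark",mark,"stop pred",mark+B@[.0296,-.0466])
for n,p,z in [("forkhole",f(432,293),.052),("stop",f(562,180),.048),("eye",f(421,191),.04)]:
    X=b.at(p,z)[:2];print(n,np.round(X,4),"rel mark",np.round(B.T@(X-mark),4))
for n,p,q in [("eye",(270.5,254),f(421,191)),("pinblob",(115.6,232.4),(109.7,110.3)),("stoptip",(335,251),f(562,180)),("pintop",(112,238),f(52,114))]: 
    print(n,tri([a,b],[p,q]))
for (p,z) in [((267.5,118),.074)]: print("trap",a.at(p,z), B.T@(a.at(p,z)[:2]-mark))
m=(a.im.max(2)<28).astype(np.uint8)[80:160,225:310]
print([( [x+225 for x in k[0][:1]]+[k[0][1]+80],k[1]) for k in blobs(m*255,500)])
E
```

```text
[ 0.5125 -0.1075  0.01  ]
[ 0.6584 -0.097   0.01  ]
[ 0.6761 -0.315   0.01  ]
[ 0.523  -0.3213  0.01  ]
sides [0.214, 0.1463, 0.2187, 0.1532]
yaw [np.float64(93.73326630610809), np.float64(93.22637924021649)]
centre [ 0.59247778 -0.21018802] mark [ 0.57009289 -0.28179749] stop pred [ 0.6146667 -0.2492261]
forkhole [ 0.5681 -0.2875] rel mark [-0.0055  0.0023]
stop [ 0.6126 -0.2474] rel mark [ 0.0316 -0.0447]
eye [ 0.5642 -0.2526] rel mark [0.0295 0.004 ]
eye (array([ 0.56375996, -0.25233544,  0.0416449 ]), [array([0.4, 0. ]), array([-0.4, -0. ])])
pinblob (array([ 0.44984495, -0.22371372,  0.06106554]), [array([-0.4,  0. ]), array([0.4, 0. ])])
stoptip (array([ 0.61417883, -0.24785705,  0.04456703]), [array([-0.8, -0. ]), array([ 0.8, -0. ])])
pintop (array([ 0.44995242, -0.22435941,  0.06881426]), [array([-1.4,  0.2]), array([1.5, 0.1])])
trap [ 0.55805503 -0.1422404   0.074     ] [0.14004476 0.00292552]
[([267.1, 118.0], [5, 5, 75, 67, 4174])]
```

```bash
python3 -m pendant '[[[0.055,0.005,0.02,-3.3],[0.054,0.008,0.02,0],[0,0,0.03,0],[0,0,0,0]]]' 0.06
python3 - <<'E'
from h import *
plan([(.5602,-.1822,.090)],[2],0)
E
```

```text
clock: 3.72
eef_pos: [0.5581, -0.1804, 0.1343]
eef_rot: [[-0.061, 0.998, -0.005], [0.998, 0.061, 0.002], [0.002, -0.004, -1.0]]
wrist_force: [-0.1, -0.1, 0.3]
grip_width: 0.0599
finger_force: 0.0
[-0.001, 0.0011, 0.0221, 0.0]
[-0.001, 0.0011, 0.0221, 0.0]
```

```bash
python3 -m pendant '[[[-0.001,0.002,0.022,0],[0,0.001,0.0225,0],[0,0,0,0]]]'; python3 -m pendant '[[[0,0,0,0],[0,0,0,0],[0,0,0,0],[0,0,0,0]]]' 0.0 20
```

```text
clock: 4.1
eef_pos: [0.5615, -0.1845, 0.0916]
eef_rot: [[-0.056, 0.998, -0.002], [0.998, 0.056, 0.0], [0.0, -0.002, -1.0]]
wrist_force: [-0.4, -0.9, 0.4]
grip_width: 0.0601
finger_force: 0.0
clock: 4.6
eef_pos: [0.5626, -0.1848, 0.0933]
eef_rot: [[-0.057, 0.998, 0.002], [0.998, 0.057, -0.0], [-0.001, 0.002, -1.0]]
wrist_force: [-2.0, 0.3, 7.3]
grip_width: 0.0218
finger_force: 19.4
```

```bash
python3 -m pendant '[[[-0.004,0.001,-0.0015,0],[-0.006,0.001,0,0],[-0.006,0,0,0],[-0.006,0,0,0],[0,0,0,0]]]'
```

```text
clock: 5.22
eef_pos: [0.5651, -0.2074, 0.0934]
eef_rot: [[-0.056, 0.998, -0.0], [0.998, 0.056, -0.001], [-0.001, -0.0, -1.0]]
wrist_force: [0.6, -0.9, -0.2]
grip_width: 0.0213
finger_force: 19.7
```

```bash
python3 - <<'E'
from h import *
v=View("wrist","w3.png")
b=v.im[150:340,150:420];cv2.imwrite("pics/w3c.png",cv2.resize(np.clip(b*1.8,0,255).astype(np.uint8),None,fx=2.5,fy=2.5,interpolation=cv2.INTER_CUBIC))
for p in [(.5681,-.2875,.052)]: print(v.px(p))
E
```

```text
[249.92093272 414.49316008]
```

View pics/w3c.png

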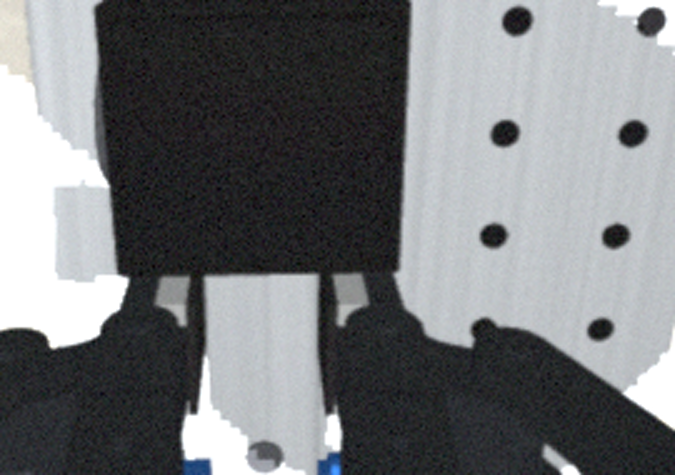

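The bar is gripped between the pads just before the trap (crop x 205–325) and the fork lies out of view below; about 12 mm is left to go, so I'll take small steps now.

```bash
python3 -m pendant '[[[-0.003,0,0,0],[-0.002,0,0,0],[-0.0015,0,0,0],[-0.0015,0,0,0]]]';python3 -m pendant '[[[-0.001,0,0,0],[-0.001,0,0,0]]]'
```

```text
clock: 5.78
eef_pos: [0.5659, -0.214, 0.0934]
eef_rot: [[-0.057, 0.998, -0.0], [0.998, 0.057, 0.0], [0.0, -0.0, -1.0]]
wrist_force: [-0.1, 1.5, 1.1]
grip_width: 0.0213
finger_force: 19.8
clock: 6.02
eef_pos: [0.5659, -0.2161, 0.0934]
eef_rot: [[-0.057, 0.998, -0.0], [0.998, 0.057, 0.0], [0.0, -0.0, -1.0]]
wrist_force: [-0.2, 2.3, 0.3]
grip_width: 0.0219
finger_force: 19.8
```

```bash
python3 -m pendant '[[[-0.001,0,0,0],[-0.001,0,0,0]]]'|grep -E "pos|wrist";python3 -m pendant '[[[-0.001,0,0,0]]]'|grep -E "pos|wrist"
```

```text
eef_pos: [0.566, -0.2181, 0.0934]
wrist_force: [0.5, 1.2, 1.2]
eef_pos: [0.5661, -0.2188, 0.0934]
wrist_force: [-1.3, 4.9, 2.3]
```

```bash
python3 -m pendant '[[[0,0,0,0]]]'|grep -E "pos|wrist";python3 -m pendant '[[[-0.001,0,0,0],[0,0,0,0]]]'|grep -E "pos|wrist"
```

```text
eef_pos: [0.5661, -0.2187, 0.0934]
wrist_force: [-0.5, 3.8, 2.3]
eef_pos: [0.5661, -0.2193, 0.0934]
wrist_force: [-1.8, 5.3, 3.3]
```

```bash
python3 -m pendant '[[[-0.001,0,0,0],[0,0,0,0]]]'|grep -E "pos|wrist|width";python3 -m pendant '[[[-0.001,0,0,0],[0,0,0,0]]]'|grep -E "pos|wrist|width"
```

```text
eef_pos: [0.5662, -0.2197, 0.0934]
wrist_force: [-1.9, 7.2, 4.9]
grip_width: 0.0215
eef_pos: [0.5663, -0.22, 0.0933]
wrist_force: [-4.6, 9.4, 6.3]
grip_width: 0.0216
```

```bash
python3 -m pendant '[[[0,-0.001,0,0],[0,0,0,0]]]'|grep -E "pos|wrist|width";python3 -m pendant '[[[0,-0.001,0,0],[0,0,0,0]]]'|grep -E "pos|wrist|width"
```

```text
eef_pos: [0.5656, -0.2206, 0.0933]
wrist_force: [-1.8, 6.5, 3.9]
grip_width: 0.0216
eef_pos: [0.5643, -0.2219, 0.0934]
wrist_force: [-0.2, 4.8, 1.5]
grip_width: 0.0213
```

```bash
python3 -m pendant '[[[0,-0.001,0,0],[0,0,0,0]]]'|grep -E "pos|wrist|width";python3 -m pendant '[[[-0.001,0,0,0],[0,0,0,0]]]'|grep -E "pos|wrist|width"
```

```text
eef_pos: [0.5635, -0.2224, 0.0934]
wrist_force: [3.2, 3.0, -0.6]
grip_width: 0.0213
eef_pos: [0.5635, -0.2225, 0.0934]
wrist_force: [1.2, 5.7, 2.0]
grip_width: 0.0213
```

```bash
python3 -m pendant '[[[0.0005,0,0,0],[0,0,0,0],[0,0,0,0]]]' 0.05|grep -E "pos|wrist|width|clock";python3 -m pendant '[[[0,0,-0.04,0],[-0.03,0,-0.05,0],[-0.045,0,-0.03,3],[0,0,0,0],[0,0,0,0]]]'
python3 - <<'E'
from h import *
v=View("wrist","w4.png")
b=v.im[60:330,80:420];cv2.imwrite("pics/w4c.png",cv2.resize(np.clip(b*1.8,0,255).astype(np.uint8),None,fx=2.2,fy=2.2,interpolation=cv2.INTER_CUBIC))
print(blobs(red(v.im)))
E
```

```text
clock: 8.65
eef_pos: [0.563, -0.2235, 0.0934]
wrist_force: [-0.5, 0.1, -0.7]
grip_width: 0.0501
clock: 9.28
eef_pos: [0.5672, -0.2976, 0.2128]
eef_rot: [[-0.004, 1.0, -0.001], [1.0, 0.004, 0.001], [0.001, -0.001, -1.0]]
wrist_force: [0.1, 0.9, 0.8]
grip_width: 0.05
finger_force: 0.0
[([88.6, 100.0], [70, 88, 39, 26, 792])]
```

View pics/w4c.png

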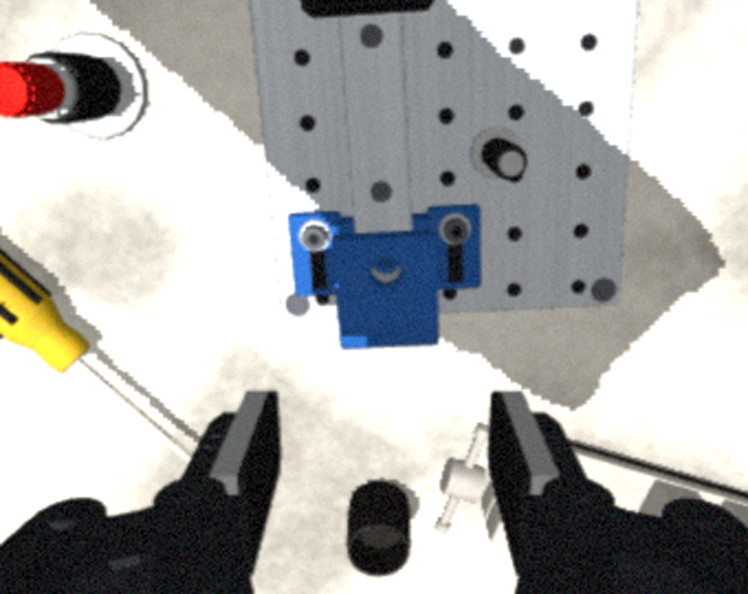

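The fork with the eye home: the eye's bright top shows through the upper knuckle's hole centred at about (386,271) in the crop, and the bar runs straight into the fork.

```bash
python3 - <<'E'
from h import *
v=Saved("pics/w4.npz")
h=cv2.cvtColor(v.im,cv2.COLOR_BGR2HSV)
print("V"); print(v.im[174:194,245:267].max(2))
print("H");print(h[174:194,245:267,1])
for p in [(255.5,183.2)]: print(v.at(p,.052))
print(tri([Saved("pics/w1.npz"),Saved("pics/w2.npz")],[(115.6,232.4),(109.7,110.3)])[0])
E
```

```text
V
[[64 67 64 66 66 64 67 65 63 65 65 65 68 67 65 66 69 66 64 68 69 66]
 [64 66 66 66 65 66 67 64 68 69 65 65 66 68 66 66 64 68 69 67 61 69]
 [65 67 67 67 71 65 66 62 63 61 66 63 62 66 66 65 66 68 66 68 67 65]
 [67 65 63 68 65 63 62 61 55 55 53 56 58 59 63 66 67 66 68 68 65 70]
 [64 67 64 63 64 59 59 54 51 48 52 50 53 56 56 64 63 67 67 66 67 66]
 [66 66 65 63 59 58 54 48 52 49 49 47 49 51 56 57 62 65 66 67 66 68]
 [68 67 65 63 58 59 58 50 50 51 49 52 50 54 58 59 58 64 67 66 61 66]
 [65 65 65 61 59 60 59 61 54 54 53 56 53 57 63 64 58 60 66 69 65 64]
 [65 63 60 60 58 60 61 64 64 58 63 62 63 60 62 59 59 58 62 67 66 64]
 [67 65 63 57 56 61 61 61 67 62 62 63 59 61 62 58 57 58 60 63 68 66]
 [70 67 62 54 59 60 62 64 65 65 61 65 61 61 63 58 55 53 62 63 64 68]
 [65 69 61 53 52 59 59 64 65 65 61 68 61 60 60 61 50 54 62 65 67 66]
 [67 64 64 53 49 52 59 64 65 64 64 63 60 60 60 51 55 56 60 66 64 63]
 [65 66 62 61 54 50 50 53 59 65 61 63 61 56 51 48 54 61 67 65 67 63]
 [66 66 66 62 58 51 51 52 52 57 54 55 52 53 51 51 59 65 61 66 68 65]
 [68 69 65 65 59 60 53 51 51 54 54 52 53 57 56 59 63 61 68 64 6
[... 1521 characters left out ...]
58  96  48  31  29  28  42 100 145 191 194 180
  179 192 175 206]
 [193 197 205 202 211 195 200 216 152 112 113 116 177 159 165 210 207 192
  238 201 188 196]
 [180 185 204 188 190 179 231 210 205 179 194 191 188 157 196 186 178 230
  165 195 220 180]
 [223 207 182 171 182 197 188 221 187 176 173 173 178 217 202 187 196 174
  198 215 189 183]
 [219 196 204 166 201 212 182 197 217 205 196 171 188 217 206 193 173 179
  183 188 194 215]
 [208 198 190 182 190 255 219 173 215 193 199 178 188 230 227 197 216 212
  173 174 197 202]
 [202 171 209 219 182 227 186 215 216 199 202 205 219 180 188 203 181 178
  182 189 178 193]]
[ 0.56885217 -0.28746302  0.052     ]
[ 0.44984495 -0.22371372  0.06106554]
```

```bash
python3 - <<'E'
from h import *
plan([(.449,-.234,.213)],[3],0)
E
```

```text
[0.0211, -0.0394, -0.0002, 0.0]
[0.0211, -0.0394, -0.0002, 0.0]
[0.0211, -0.0394, -0.0002, 0.0]
```

```bash
python3 -m pendant '[[[0.02,-0.038,0,0],[0.02,-0.040,0,0],[0.022,-0.040,0,0],[0,0,0,0],[0,0,0,0]]]' 0.05 40
python3 - <<'E'
from h import *
v=View("wrist","w5.png")
m=red(v.im);print(blobs(m))
b=v.im[130:250,190:330];cv2.imwrite("pics/w5c.png",cv2.resize(np.clip(b*1.3,0,255).astype(np.uint8),None,fx=4,fy=4,interpolation=cv2.INTER_CUBIC))
E
```

```text
clock: 9.95
eef_pos: [0.4498, -0.2349, 0.2132]
eef_rot: [[-0.007, 1.0, 0.0], [1.0, 0.007, 0.001], [0.001, 0.0, -1.0]]
wrist_force: [0.5, -0.8, -0.3]
grip_width: 0.05
finger_force: 0.0
[([253.5, 184.8], [243, 172, 22, 27, 470])]
```

View pics/w5c.png

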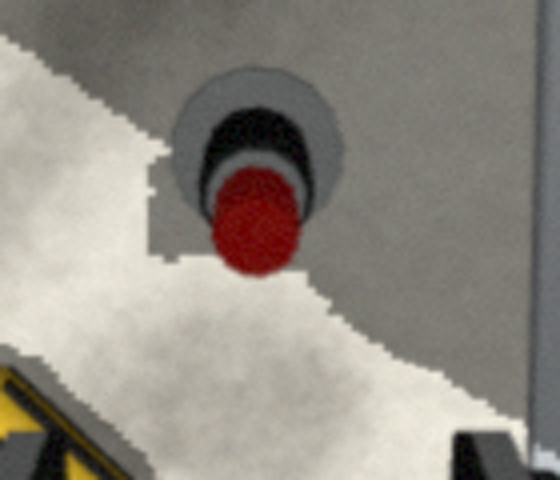

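The pin stands in its stand, the head's top disc centred at crop (256,232), full pixel (254,188).

```bash
python3 - <<'E'
from h import *
v=Saved("pics/w5.npz");w=Saved("pics/w4.npz")
P=v.at((253.9,188),.072);H=w.at((255.4,183.6),.052);print("pin",P,"hole",H)
# height of pin top from w5 and w2
print(tri([v,Saved("pics/w2.npz")],[(253.9,188),(80+54/2.2,60+113/2.2)]))
plan([(P[0],P[1],.16),(P[0],P[1],.121)],[1,1],0)
E
```

```text
pin [ 0.45027433 -0.22275723  0.072     ] hole [ 0.56877346 -0.28779989  0.052     ]
(array([ 0.45015842, -0.22374416,  0.06962008]), [array([-0.2,  0.3]), array([ 0.2, -0.3])])
[0.0127, 0.0002, 0.0533, 0.0]
[0.0, -0.0, 0.039, 0.0]
```

```bash
python3 -m pendant '[[[0.012,0,0.03,0],[0,0,0.03,0],[0,0,0.025,0],[0,0,0.007,0],[0,0,0,0]]]' 0.045; python3 -m pendant '[[[0,0,0,0],[0,0,0,0],[0,0,0,0]]]' 0 40
```

```text
clock: 10.62
eef_pos: [0.4496, -0.2245, 0.1213]
eef_rot: [[-0.005, 1.0, -0.001], [1.0, 0.005, -0.001], [-0.001, -0.001, -1.0]]
wrist_force: [0.3, -0.1, 0.4]
grip_width: 0.0445
finger_force: 0.0
clock: 11.0
eef_pos: [0.4499, -0.2245, 0.1224]
eef_rot: [[-0.005, 1.0, 0.002], [1.0, 0.005, -0.0], [-0.0, 0.002, -1.0]]
wrist_force: [-0.7, 0.3, 6.3]
grip_width: 0.0145
finger_force: 39.0
```

```bash
python3 -m pendant '[[[0,0,-0.02,0],[0,0,-0.025,0],[0,0,-0.02,0],[0,0,0,0]]]'; python3 - <<'E'
from h import *
plan([(.5686,-.2895,.185)],[4],0)
E
```

```text
clock: 11.5
eef_pos: [0.45, -0.2245, 0.1878]
eef_rot: [[-0.005, 1.0, 0.003], [1.0, 0.005, -0.0], [-0.0, 0.003, -1.0]]
wrist_force: [0.4, 0.0, -0.5]
grip_width: 0.0141
finger_force: 39.2
[-0.0164, 0.0296, 0.0008, 0.0]
[-0.0164, 0.0296, 0.0008, 0.0]
[-0.0164, 0.0296, 0.0008, 0.0]
[-0.0164, 0.0296, 0.0008, 0.0]
```

```bash
python3 -m pendant '[[[-0.016,0.03,0,0],[-0.016,0.03,0,0],[-0.0165,0.029,0,0],[-0.0165,0.029,0,0],[0,0,0,0]]]'
python3 -m pendant '[[[0,0,0.004,0],[0,0,0,0]]]'
python3 - <<'E'
from h import *
v=View("wrist","w6.png"); s=View("side","s6.png")
m=red(v.im);print(blobs(m),blobs(red(s.im)))
b=v.im[160:384,150:360];cv2.imwrite("pics/w6c.png",cv2.resize(np.clip(b*1.8,0,255).astype(np.uint8),None,fx=2.6,fy=2.6,interpolation=cv2.INTER_CUBIC))
print(v.px((.5688,-.2878,.052)))
E
```

```text
clock: 12.12
eef_pos: [0.5683, -0.2891, 0.1844]
eef_rot: [[-0.005, 1.0, -0.002], [1.0, 0.005, -0.0], [-0.0, -0.002, -1.0]]
wrist_force: [-0.9, 0.4, -0.5]
grip_width: 0.0143
finger_force: 39.3
clock: 12.38
eef_pos: [0.5666, -0.2881, 0.1816]
eef_rot: [[-0.004, 1.0, -0.001], [1.0, 0.004, 0.001], [0.001, -0.001, -1.0]]
wrist_force: [-0.3, 0.7, -1.3]
grip_width: 0.0139
finger_force: 39.3
[([254.2, 257.6], [239, 232, 31, 51, 1361])] []
[256.53112389 208.7235634 ]
```

View pics/w6c.png

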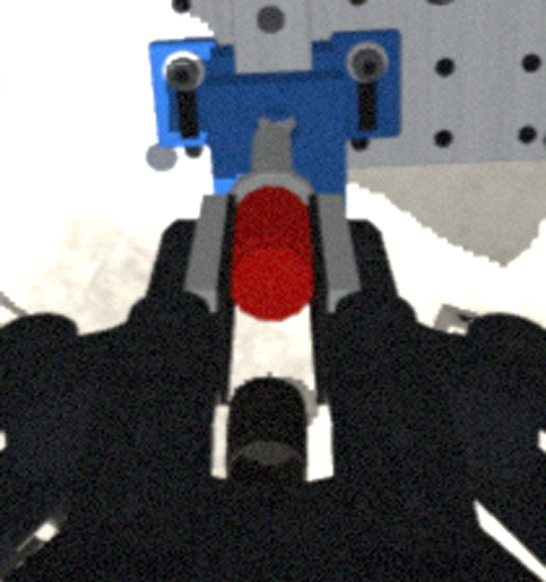

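The pin hangs upright in the pads with its tip's front edge at crop (275,121), just above the fork's hole, which it mostly covers.

```bash
python3 - <<'E'
from h import *
v=Saved("pics/w6.npz")
print(v.at((150+275.5/2.6,160+121/2.6),.0612)-[0,.0045,0])
# pin head top: disc
print(v.at((254.2,282-15.3),.072+.0592))
print(read_state()["eef_pos"],read_state()["wrist_force"])
E
```

```text
[ 0.56832156 -0.28711583  0.0612    ]
[ 0.56725632 -0.28566974  0.1312    ]
[ 0.56703508 -0.2882016   0.18238493] [ 0.1620282  -0.35053323 -0.85093092]
```

```bash
python3 -m pendant '[[[-0.0007,0.0005,0.004,0],[0,0,0.003,0],[0,0,0,0]]]'|grep -E "pos|wrist"; python3 -m pendant '[[[0,0,0.0015,0],[0,0,0.0015,0],[0,0,0,0]]]'|grep -E "pos|wrist"
```

```text
eef_pos: [0.5678, -0.2892, 0.175]
wrist_force: [0.7, -0.8, -0.1]
eef_pos: [0.568, -0.2893, 0.1722]
wrist_force: [0.8, -0.2, -0.2]
```

```bash
python3 -m pendant '[[[0,0,0.0015,0],[0,0,0.0015,0],[0,0,0,0]]]'|grep -E "pos|wrist"; python3 -m pendant '[[[0,0,0.0015,0],[0,0,0,0]]]'|grep -E "pos|wrist"
```

```text
eef_pos: [0.5679, -0.2893, 0.1692]
wrist_force: [0.1, -0.9, -0.7]
eef_pos: [0.568, -0.2893, 0.1678]
wrist_force: [-0.1, -0.1, -2.0]
```

```bash
python3 -m pendant '[[[0,0,0.0015,0],[0,0,0.0015,0],[0,0,0,0]]]'|grep -E "pos|wrist"; python3 -m pendant '[[[0,0,0.0015,0],[0,0,0.0015,0],[0,0,0,0]]]'|grep -E "pos|wrist"; python3 -m pendant '[[[0,0,0.0015,0],[0,0,0,0]]]'|grep -E "pos|wrist"
```

```text
eef_pos: [0.5679, -0.2893, 0.1647]
wrist_force: [0.4, -0.1, -1.2]
eef_pos: [0.5679, -0.2893, 0.1617]
wrist_force: [0.5, -1.0, -0.2]
eef_pos: [0.568, -0.2893, 0.1603]
wrist_force: [-0.2, -1.2, -0.7]
```

```bash
for i in 1 2; do :; done; python3 -m pendant '[[[0,0,0.002,0],[0,0,0.002,0],[0,0,0,0]]]'|grep -E "pos|wrist"; python3 -m pendant '[[[0,0,0.002,0],[0,0,0.002,0],[0,0,0,0]]]'|grep -E "pos|wrist"; python3 -m pendant '[[[0,0,0.002,0],[0,0,0.0015,0],[0,0,0,0]]]'|grep -E "pos|wrist"
```

```text
eef_pos: [0.5679, -0.2894, 0.1562]
wrist_force: [-0.5, -0.7, -0.2]
eef_pos: [0.5679, -0.2894, 0.1522]
wrist_force: [0.3, -1.8, -1.5]
eef_pos: [0.5679, -0.2894, 0.1487]
wrist_force: [-0.3, -0.8, -1.3]
```

```bash
python3 -m pendant '[[[0,0,0.0015,0],[0,0,0.0015,0],[0,0,0,0]]]'|grep -E "pos|wrist"; python3 -m pendant '[[[0,0,0.0015,0],[0,0,0.0015,0],[0,0,0,0]]]'|grep -E "pos|wrist"; python3 -m pendant '[[[0,0,0.0015,0],[0,0,0.0015,0],[0,0,0,0]]]'|grep -E "pos|wrist"
```

```text
eef_pos: [0.5679, -0.2893, 0.1457]
wrist_force: [0.4, -0.8, -0.8]
eef_pos: [0.568, -0.2893, 0.1427]
wrist_force: [-0.6, -0.8, -0.8]
eef_pos: [0.5679, -0.2893, 0.1397]
wrist_force: [0.7, -1.1, -0.2]
```

Tip about 19 mm, into the lower knuckle without force. Continuing to the collar.

```bash
python3 -m pendant '[[[0,0,0.0015,0],[0,0,0.0015,0],[0,0,0,0]]]'|grep -E "pos|wrist"; python3 -m pendant '[[[0,0,0.0015,0],[0,0,0.001,0],[0,0,0,0]]]'|grep -E "pos|wrist"; python3 -m pendant '[[[0,0,0.001,0],[0,0,0.001,0],[0,0,0,0]]]'|grep -E "pos|wrist"
```

```text
eef_pos: [0.5679, -0.2893, 0.1367]
wrist_force: [0.2, -0.6, -1.0]
eef_pos: [0.568, -0.2893, 0.1342]
wrist_force: [0.5, -1.1, -1.1]
eef_pos: [0.568, -0.2894, 0.1325]
wrist_force: [-0.7, -1.2, 1.0]
```

```bash
python3 -m pendant '[[[0,0,0.001,0],[0,0,0,0]]]'|grep -E "pos|wrist"; python3 -m pendant '[[[0,0,0.001,0],[0,0,0,0]]]'|grep -E "pos|wrist"
```

```text
eef_pos: [0.5681, -0.2895, 0.1324]
wrist_force: [-2.7, 1.4, 9.1]
eef_pos: [0.5681, -0.2896, 0.1323]
wrist_force: [-6.1, 3.0, 15.8]
```

```bash
python3 -m pendant '[[[0,0,-0.0025,0],[0,0,0,0]]]'|grep -E "pos|wrist"; python3 -m pendant '[[[0,0,0,0],[0,0,0,0],[0,0,0,0]]]' 0.045 |grep -E "pos|wrist|width";  python3 -m pendant '[[[0,0,-0.02,0],[0,0,-0.03,0],[0,0,-0.02,0],[0,0,0,0]]]'
python3 - <<'E'
from h import *
v=View("wrist","w7.png");m=red(v.im);print(blobs(m))
t=View("top");print(blobs(red(t.im))[:2])
# red head disc, bottom at y0+h
for c,s in blobs(m)[:1]: print(s, v.at((s[0]+s[2]/2-.5, s[1]+s[3]-.5-298/(v.o[2]-.082)*.95*.008),.082))
plan([(.522,-.219,.19),(.522,-.219,.092)],[2,3])
E
```

```text
eef_pos: [0.5681, -0.2893, 0.1329]
wrist_force: [-0.3, -0.8, 0.1]
eef_pos: [0.568, -0.2892, 0.1327]
wrist_force: [0.7, 0.3, -0.6]
grip_width: 0.045
clock: 19.85
eef_pos: [0.5688, -0.29, 0.2055]
eef_rot: [[-0.005, 1.0, 0.004], [1.0, 0.005, -0.001], [-0.002, 0.004, -1.0]]
wrist_force: [-0.6, -0.4, -0.0]
grip_width: 0.045
finger_force: 0.0
[([252.2, 204.1], [241, 189, 23, 30, 572])]
[([422.9, 250.2], [420, 248, 6, 5, 20]), ([428.9, 329.1], [413, 314, 31, 28, 108])]
[241, 189, 23, 30, 572] [ 0.56850391 -0.28623832  0.082     ]
[0.0352, -0.0228, 0.0064, 0.0]
[0.0352, -0.0228, 0.0064, 0.0]
[-0.0, 0.0, 0.0327, 0.0]
[-0.0, 0.0, 0.0327, 0.0]
[-0.0, 0.0, 0.0327, 0.0]
```

```bash
python3 -m pendant '[[[0.035,-0.023,0.005,0],[0.036,-0.024,0.005,0],[0,0,0,0],[0,0,0.02,0],[0,0,0.03,0]]]' 0 20|grep -E "pos|wrist|width"; python3 -m pendant '[[[0,0,0.03,0],[0,0,0.02,0],[0,0,0,0]]]'
```

```text
eef_pos: [0.5214, -0.2192, 0.1427]
wrist_force: [0.2, 0.4, -0.2]
grip_width: -0.0002
clock: 20.95
eef_pos: [0.5198, -0.2186, 0.0913]
eef_rot: [[-0.004, 1.0, -0.003], [1.0, 0.004, 0.0], [0.0, -0.003, -1.0]]
wrist_force: [0.4, 0.2, -0.3]
grip_width: 0.0
finger_force: 0.0
```

```bash
python3 -m pendant '[[[0,0.006,0,0],[0,0.004,0,0],[0,0.003,0,0],[0,0.003,0,0],[0,0,0,0]]]'|grep -E "pos|wrist"; python3 -m pendant '[[[0,0.003,0,0],[0,0.003,0,0],[0,0.003,0,0],[0,0.003,0,0],[0,0,0,0]]]'|grep -E "pos|wrist"; python3 -m pendant '[[[0,0.003,0,0],[0,0.003,0,0],[0,0.003,0,0],[0,0.003,0,0],[0,0,0,0]]]'|grep -E "pos|wrist"
```

```text
eef_pos: [0.537, -0.2184, 0.093]
wrist_force: [0.0, 0.5, 0.4]
eef_pos: [0.549, -0.2184, 0.0928]
wrist_force: [0.2, 0.3, -0.6]
eef_pos: [0.5612, -0.2186, 0.093]
wrist_force: [-1.2, 0.7, 0.4]
```

```bash
cat >> h.py <<'E'
def trap():
    v=View("wrist"); m=((v.im.max(2)<30)*255).astype(np.uint8); m[230:]=0
    return [(np.round(v.at(c,.074),4).tolist(),np.round(c).tolist(),s) for c,s in blobs(cv2.morphologyEx(m,cv2.MORPH_OPEN,np.ones((9,9))),1500)]
E
python3 -c "
from h import *
print(trap())"
python3 -m pendant '[[[0,0.003,0,0],[0,0.003,0,0],[0,0.003,0,0],[0,0,0,0]]]'|grep -E "pos|wrist"
python3 -c "
from h import *
print(trap())"
```

```text
[([0.5974, -0.1699, 0.074], [368.0, 194.0], [302, 144, 141, 86, 8657])]
eef_pos: [0.5701, -0.2183, 0.0929]
wrist_force: [0.1, 0.8, -0.0]
[([0.6111, -0.1722, 0.074], [382.0, 201.0], [324, 155, 134, 75, 6409])]
```

```bash
python3 -m pendant '[[[0,0.002,0,0],[0,0.002,0,0],[0,0.002,0,0],[0,0,0,0]]]'|grep -E "pos|wrist"
python3 -m pendant '[[[0,0.0015,0,0],[0,0.0015,0,0],[0,0.001,0,0]]]'|grep -E "pos|wrist";python3 -m pendant '[[[0,0.001,0,0],[0,0.001,0,0]]]'|grep -E "pos|wrist"
```

```text
eef_pos: [0.5759, -0.2182, 0.0929]
wrist_force: [-0.6, 0.5, 0.2]
eef_pos: [0.5792, -0.2187, 0.0928]
wrist_force: [-5.4, -0.3, 2.3]
eef_pos: [0.5799, -0.2188, 0.0926]
wrist_force: [-12.1, -0.1, 7.8]
```

```bash
python3 -m pendant '[[[0,-0.002,0,0],[0,0,0,0]]]'|grep -E "pos|wrist"
```

```text
eef_pos: [0.5793, -0.2186, 0.0928]
wrist_force: [-5.8, -1.4, 1.4]
```

```bash
python3 - <<'E'
from h import *
print(trap(),read_state()["wrist_force"])
v=View("wrist","w8.png"); b=v.im
cv2.imwrite("pics/w8c.png",cv2.resize(np.clip(b[100:384]*1.8,0,255).astype(np.uint8),None,fx=1.5,fy=1.5,interpolation=cv2.INTER_CUBIC))
E
```

```text
[([0.6204, -0.174, 0.074], [382.0, 206.0], [342, 167, 100, 63, 3767])] [-4.99390179 -2.12404266  0.52323099]
```

View pics/w8c.png

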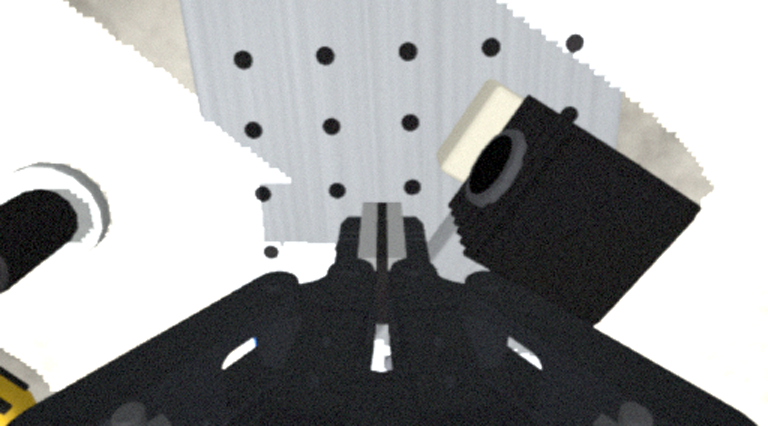

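The trap now lies turned about 33° in the picture, i.e. the arm at roughly 57° (0.63 rad swung), with the finger on its near side. That fits resting on the stop.

```bash
python3 -m pendant '[[[0,-0.002,0,0],[0,-0.004,0,0],[0,-0.02,0,0],[0,-0.02,-0.03,0],[0,0,-0.05,0]]]'|grep -E "pos|wrist"; python3 -m pendant '[[[-0.03,0.03,-0.05,0],[-0.03,0.02,0,0],[0,0.01,0,0],[0,0,0,0],[0,0,0,0]]]'
python3 - <<'E'
from h import *
v=View("wrist","w9.png"); b=v.im
cv2.imwrite("pics/w9c.png",cv2.resize(np.clip(b[0:260,130:450]*1.8,0,255).astype(np.uint8),None,fx=2.3,fy=2.3,interpolation=cv2.INTER_CUBIC))
print(blobs(red(b)))
E
```

```text
eef_pos: [0.5317, -0.218, 0.1723]
wrist_force: [1.6, 0.7, 0.9]
clock: 26.15
eef_pos: [0.5923, -0.2757, 0.22]
eef_rot: [[-0.006, 1.0, -0.001], [1.0, 0.006, 0.001], [0.001, -0.001, -1.0]]
wrist_force: [0.6, 0.5, -0.7]
grip_width: 0.0002
finger_force: 0.0
[([223.6, 214.0], [213, 200, 22, 29, 494])]
```

View pics/w9c.png

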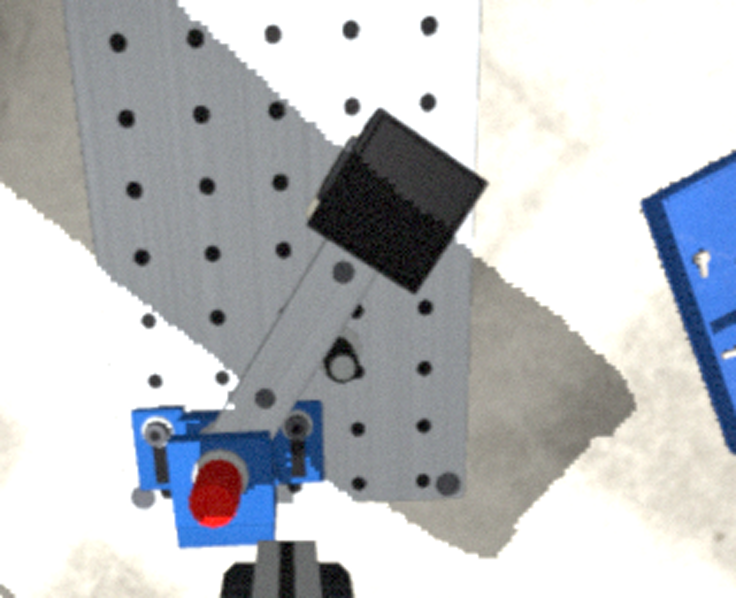

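```bash
python3 - <<'E'
from h import *
v=Saved("pics/w9.npz"); f=lambda x,y:(130+x/2.3,y/2.3)
C=[v.at(f(*p),.074)[:2] for p in [(382,109),(488,183),(415,292),(308,222)]]
T=np.mean(C,0); S=v.at(f(342,367),.048)[:2]
H=v.at((213+10.5,229-.5-298/(v.o[2]-.082)*.95*.008),.082)[:2]
print("trap",T,"hinge",H,"len",np.linalg.norm(T-H),"stop",S)
u=(T-H)/np.linalg.norm(T-H); n=np.array([-u[1],u[0]])
print("ang",np.degrees(np.arctan2(u[1],u[0])),"stop in arm: x",(S-T)@u,"y",(S-T)@n)
e=C[1]-C[0];print("edge ang",np.degrees(np.arctan2(e[1],e[0]))+90)
for off in(-.011,.011):
  print([np.round((v.px(np.r_[H+u*r+n*off,.04])-[130,0])*2.3) for r in(.04,.055,.07)])
E
```

```text
trap [ 0.62592411 -0.19328477] hinge [ 0.56979475 -0.28603801] len 0.10841433521736879 stop [ 0.61291432 -0.24836973]
ang 58.81988842101801 stop in arm: x -0.05386316989483605 y -0.017388693011563393
edge ang 58.63537851884214
[array([305., 386.]), array([326., 353.]), array([349., 318.])]
[array([254., 356.]), array([275., 321.]), array([297., 285.])]
```

The stop sits at y = −17.4 mm in the arm's frame (touching would be −17.5). The pin is seated and the gripper is clear, so I'm handing in.

```bash
python3 -c "
from plant import job_done
print(job_done())"
```

```text
the job is handed in; nothing more can be done
None
```

I slid the arm's eye home in the fork, seated the pin to its collar and swung the arm against the stop post (within about 0.1 mm by camera); the job is handed in at about 26 s, and no verdict came back.

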